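# Wind the drilling jack's table up to the pointer

## Task

Pick up the loose crank handle, fit its hub down over the jack's upright spindle, and wind it clockwise (seen from above) until the top of the jack's small lifting table is level with the pointer on the post beside it. Leave the crank sitting on the spindle and let go.

Things in the scene. Friction and masses are not known exactly. Their poses are not given: they have to be found in the camera images.
- crank: Loose crank, 0.3 kg, upright. Origin on hub axis at underside of lugs; x to the grip. Dark hub ring, outer/inner dia 63/32, z 18-40 mm, open through. Below it 2 lugs, z 0-18, at x = 24 and -24, 15 along x, 22 along y. Flat arm z 20-32. Upright round wooden grip: axis x = 75, dia 23, z 34-94; it spins on its pin, so the hand need not turn.
- jack: Fixed grey jack. Origin on spindle axis, bench height. Spindle: stub dia 22 on a round collar at z 56 mm (crank lugs rest on it), top z 98. Cross pin through it, 70 long, dia 10, axis z 65, along jack y at start. Crank fits with a lug each side of the pin: arm along jack +x or -x within 40 deg. Then up to 90 deg free play. Clockwise from above lifts the table 40 mm a turn; 5 N at grip.
- table_top (a point): Centre of the top of the jack's lifting table, a flat steel plate 120 x 120 x 16 mm, 190 mm from the spindle along the jack's -y. 95 mm above the bench at the start, at most 175; it stays where it is left, and winding anticlockwise lowers it.
- pointer_tip (a point): Tip (mid-thickness) of the 6 mm thick horizontal steel pointer on the square post (14 mm wide, 189 mm tall) past the table's far edge, aimed at the table. Its height, 30 to 65 mm above the table's start, is the height to reach; it does not move during a run.
Not all that is in view belongs to the job. Of the things shaped like the crank, the dark steel one is meant.

How it is judged:
On the way:
1. the crank is seated on the spindle, lugs down on the collar, before the table has been raised (horizontal distance between crank and jack below 0.014 m and z of crank in the frame of jack below 0.066 m and angle between crank's own z axis and vertical below 0.26 rad and distance of table_top from where it was at the start of the episode below 0.012 m), for 0.1 s.
At the end, for the whole second after the job is handed in: The table's top is within 10 mm of the pointer tip's height; the crank sits at rest on the spindle (hub within 14 mm of the spindle's axis, lugs within 10 mm of the collar, tilted less than 15 degrees), released (horizontal distance between crank and jack below 0.014 m and z of crank in the frame of jack below 0.066 m and angle between crank's own z axis and vertical below 0.26 rad and z of table_top in the frame of pointer_tip between -0.01 and 0.01 m and linear speed of crank below 0.02 m/s); the robot touches nothing.
It fails at once if the table is raised by other means than the crank fitted on the spindle (distance of table_top from where it was at the start of the episode above 0.012 m and horizontal distance between crank and jack above 0.03 m).
It also fails if it takes over 64 s, if anything falls off the work surface, if the arm or the gripper's body presses on something with over 40 N, if the wrist force passes 120 N, or if a joint passes its speed limit or range.

## Robot

A 7-joint arm with a two-finger parallel gripper is mounted at the origin on the work surface. World frame = base frame: x ahead of the robot, y to its left, z up, the work surface at z = 0. Lengths are in m, angles in rad, forces in N, time in s.
With the tool pointing down it reaches from about 0.425 to 0.925 m from the base axis. Payload 6.8 kg.
Tool frame: the origin (TCP) lies between the finger pads; the fingertips stand 17 mm ahead of it and the grasp point (between the pads) lies 2 mm behind it; z points along the fingers, x is the direction in which the jaws open and shut, and the axes are right-handed (so a half turn about z gives the same grasp; the last joint's range is limited). The gripper opens to 85 mm and grips with 20 to 120 N. Pads are 22 mm wide; open, the fingers measure 114 mm over their backs; the gripper's body (76 mm by 85 mm) begins 54 mm behind the grasp point. The pads swing forward as they close: fully open they stand 13 mm farther back than shut.
Start: joints at [1.069, 0.477, 0.022, 1.555, -0.011, 1.109, -0.083], TCP at [0.259, -0.623, 0.248] pointing down, gripper open.
Joint ranges: [-2.96, 2.96], [-0.34, 2.1], [-1.41, 1.46], [0.24, 2.44], [-1.37, 4.51], [0.17, 1.92], [-2.96, 2.96]. Speed limits (rad/s): [2.39, 2.39, 3.14, 3.14, 3.14, 3.14, 3.14].

## Interface

Orientations are given as a unit quaternion [w, x, y, z].
In Python, from station import readout, read_camera, get_calibration, bot, models gives the robot as it stands.
- The arm moves only by the tool carry_out, never from a script. Its argument "deltas" is a list of rows, each a list of 2 entries, a list of its own where there are three numbers: the shift along the tool's x, y, z in cm, then the turn about the tool's z in degrees. A call has 1 to 10 rows; each row is the pose to reach, as a shift and turn from the pose measured when the call began, along the tool's axes at that moment; what a row does not reach only later rows make up. A row lasts 1/8 s, in which the tool goes at most 62.5 mm and 10.7 degrees, less where a joint would pass 70% of its speed; a pose out of reach is approached as far as the arm can. A call with a gripper value outside its range is refused whole. "hand" is the opening, from 0 (shut) to 1 (fully open), set as the call begins (left out, the last holds). The fingers move at their own pace and stop on an object; "newtons" is the grip in N (left out, the last holds). Time passes only in rows, so rows that repeat a pose let the fingers close. It gives the time, the measured TCP pose, the force and the opening at its end, in the units of the state.
- readout.get_obs(): the state, without advancing time (a new reading comes with each control period).
- read_camera(name): name is "side" or "top"; returns the picture (400x640x3 uint8, red, green, blue); there is no depth.
- get_calibration(name): a dict with "fov_y" (degrees; the focal length in pixels is half the picture's height over the tangent of half this angle, whatever the lens; pixels are square), "cx", "cy" (the principal point, pixels), "D" ([k1, k2, p1, p2, k3] as OpenCV has them; the pictures are not rectified), "world_from_camera" (4x4, takes a point from camera to world coordinates). Camera axes: x right, y down, z forward; pixel columns grow to the right and rows downward; lengths in m; the calibration is good to about 2 mm. A picture is of the moment at which its call begins. get_calibration takes no time and is no camera call.
- bot.hand_in(): hands the job in, once; it reports no verdict.
Trained networks look in the newest picture that a camera, given by its name, has taken for a name from the list of things; names that differ only in an ending like _2 or _b are one class to them, and where a whole thing is asked for, a point or a joint stands for the part that bears it (a point fixed in the world has none). Each returns a list of dicts, best first, with "score" (0 to 1); they miss things now and then, are a little off and sometimes report something else, mostly with a low value. They report only what shows in the picture. A call takes as long as a camera call. They do not tell look-alikes from the thing itself.
- models.spot_in(query, camera): "centre" ([row, column] in pixels, amid what is visible of it).
The state is a dict: "t": time; "q": joint angles; "joint_vel": joint speeds; "joint_torque": joint torques, N m; "eef_pos": TCP position; "tool_rot": TCP orientation; "contact_force": force on the tool from outside, world axes, zero at the start; "torque": the same for the moment, N m; "gripper_width": opening from 0.0 (shut) to 1.0 (fully open).
Only numpy, scipy, OpenCV 4.12 (cv2) and the standard library are available. Lean on these libraries where they do the work, as an engineer would, in place of code of your own. Each camera call takes 0.05 s, during which the arm holds its last target. There are 200 camera calls.

## Working session

There is one attempt and no reset: what is moved stays moved. The work goes in short steps, Python scripts to look and compute and a tool call to move; the robot and the scene stay as the last step left them, time stands still between calls to the robot, and variables do not carry over. Pictures are saved under pics/ and viewed, about 8 in all and at most 12, crops included, and the job is handed in when it is done.

Besides the shell and the picture viewer there is one more tool, called after "Request:" as name(argument=value, ...), one argument or row to a line, values as JSON. carry_out: Moves the arm, as the interface text tells. Its arguments: {"type":"object","properties":{"deltas":{"type":"array"},"hand":{"type":"number"},"newtons":{"type":"number"}},"required":["deltas"]}

```bash
mkdir -p pics; ls; python3 - <<'E'
from station import readout, read_camera, get_calibration, models
import cv2
for c in ("side","top"):
    im=read_camera(c); cv2.imwrite(f"pics/{c}0.png",im[:,:,::-1]); k=get_calibration(c)
    print(c,k)
    for n in ("crank","jack","table_top","pointer_tip"):
        print(n,[(d['centre'],round(d['score'],2)) for d in models.spot_in(n,c)[:4]])
print(readout.get_obs())
E
```

```text
pics
side {'fov_y': 49.986678609913604, 'cx': 321.482411820771, 'cy': 194.82799962771597, 'D': array([-0.05038371,  0.        ,  0.        ,  0.        ,  0.        ]), 'world_from_camera': array([[-9.91301360e-01, -8.93679231e-02,  9.66177435e-02,
         4.19869556e-01],
       [-1.31611182e-01,  6.71262017e-01, -7.29442116e-01,
         7.60630288e-01],
       [ 3.32905575e-04, -7.35812937e-01, -6.77184769e-01,
         8.63398162e-01],
       [ 0.00000000e+00,  0.00000000e+00,  0.00000000e+00,
         1.00000000e+00]])}
crank [([336.6, 313.4], 0.92), ([370.6, 360.1], 0.67)]
jack [([161.3, 325.1], 0.95)]
table_top [([134.7, 332.5], 0.83)]
pointer_tip []
top {'fov_y': 46.19756643027367, 'cx': 320.50524534212934, 'cy': 199.84272516554762, 'D': array([-0.00137369,  0.        ,  0.        ,  0.        ,  0.        ]), 'world_from_camera': array([[-0.00134519, -0.98594625,  0.1670574 ,  0.33148998],
       [-0.99962475, -0.00324488, -0.02719996, -0.01680971],
       [ 0.02735978, -0.1670313 , -0.98557191,  1.2799395 ],
       [ 0.        ,  0.        ,  0.        ,  1.        ]])}
cr
[... 180 characters left out ...]
't': 0.5, 'q': array([ 1.0689154 ,  0.47700623,  0.02239982,  1.55540389, -0.01148006,
        1.10930433, -0.08308699]), 'joint_vel': array([ 0.00140858, -0.00072289,  0.00146966,  0.0012241 ,  0.00035357,
        0.00037524, -0.00090802]), 'joint_torque': array([-1.36466868e-03, -5.95807636e+01,  1.60452392e+00, -2.81289822e+01,
        1.24556146e-02,  2.55385217e-03, -7.26997854e-06]), 'eef_pos': array([ 0.25899149, -0.62335058,  0.24830208]), 'tool_rot': array([ 3.60257451e-06,  8.31770262e-01, -5.55120015e-01,  1.90645964e-06]), 'contact_force': array([ 0.88579769, -0.02963329,  0.18245383]), 'torque': array([ 0.0108003 , -0.01993081, -0.01293347]), 'gripper_width': 1.0045590543813316}
```

View pics/side0.png

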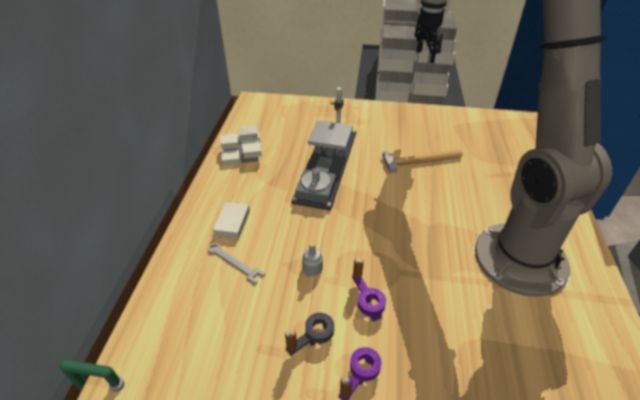

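View pics/top0.png

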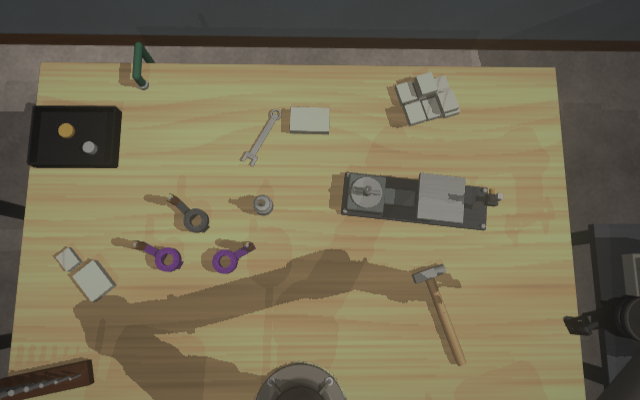

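The side view shows the dark crank with its hub at about (320,327) and grip at (291,342), and the jack at (316,180). The top view has the crank hub at (196,220), its grip at (173,198) and the spindle at (367,190). The purple cranks are decoys. Next I'll take enlarged crops.

```bash
python3 - <<'E'
import cv2,numpy as np
t=cv2.imread("pics/top0.png");s=cv2.imread("pics/side0.png")
def cr(im,x,y,w,h,f):
    o=cv2.resize(im[y:y+h,x:x+w],None,fx=f,fy=f,interpolation=cv2.INTER_CUBIC)
    for i in range(0,w,10): cv2.putText(o,str(x+i),(i*f,8),0,.3,(0,0,255),1); cv2.line(o,(i*f,0),(i*f,h*f),(0,255,255) if 0 else (80,160,80),1) 
    for i in range(0,h,10): cv2.putText(o,str(y+i),(0,i*f+8),0,.3,(0,0,255),1); cv2.line(o,(0,i*f),(w*f,i*f),(80,160,80),1)
    return o
a=cr(t,340,160,160,75,5); b=np.hstack([cr(t,160,185,60,55,5),cr(s,270,305,80,55,5)])
c=np.zeros((a.shape[0]+b.shape[0],800,3),np.uint8); c[:375]=a; c[375:,:b.shape[1]]=b[:600-0]
cv2.imwrite("pics/c1.png",c[:600])
cv2.imwrite("pics/c2.png",cr(s,280,80,90,130,4)) if 0 else cv2.imwrite("pics/c2.png",cr(s,280,80,100,130,4))
E
```

```text
(no output)
```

View pics/c1.png

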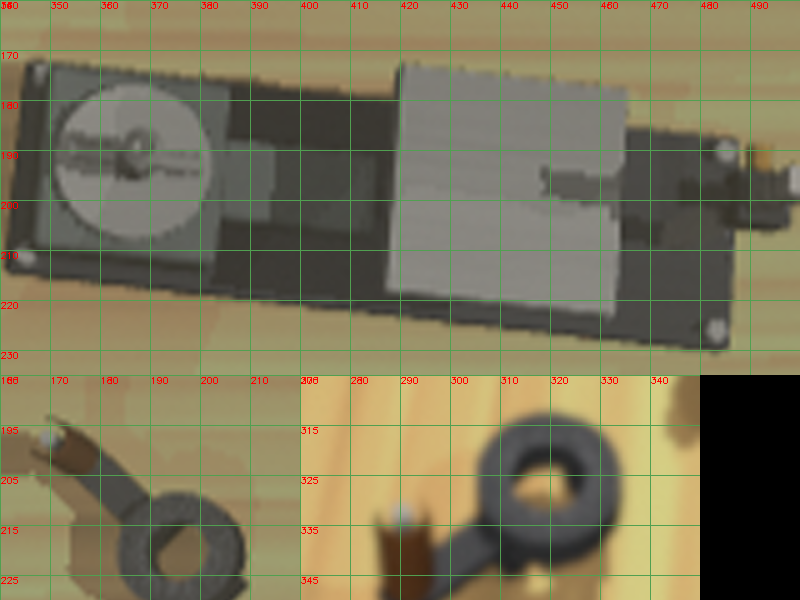

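View pics/c2.png

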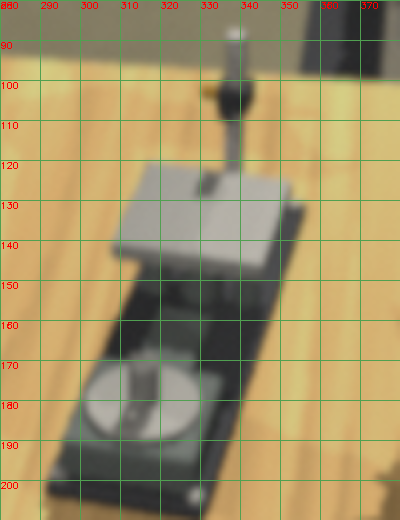

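```bash
cat > h.py <<'E'
import numpy as np,cv2
from station import get_calibration
def cam(n):
    k=get_calibration(n); f=200/np.tan(np.radians(k['fov_y']/2))
    return np.array([[f,0,k['cx']],[0,f,k['cy']],[0,0,1]]),k['D'],k['world_from_camera']
def ray(n,u,v):
    K,D,T=cam(n); p=cv2.undistortPoints(np.array([[[u,v]]],float),K,D)[0,0]
    return T[:3,3],T[:3,:3]@np.array([p[0],p[1],1])
def atz(n,u,v,z):
    o,d=ray(n,u,v); return o+d*(z-o[2])/d[2]
def proj(n,P):
    K,D,T=cam(n); W=np.linalg.inv(T)
    return cv2.projectPoints(np.atleast_2d(P).astype(float),cv2.Rodrigues(W[:3,:3])[0],W[:3,3],K,D)[0][:,0]
E
python3 - <<'E'
from h import *
np.set_printoptions(precision=4,suppress=True)
for l,n,u,v,z in [("collar","top",366.7,192,.056),("spin","top",368.5,188.5,.098),("collar","side",314.5,180,.056),
 ("hub","top",195,220.5,.040),("hub","side",318.5,327,.040),("grip","top",169.5,198,.094),("grip","side",290.5,332,.094),
 ("table corners","top",419.5,173,.095),("","top",464.5,177.5,.095),("","top",417.5,218,.095),("","top",463,222.5,.095)]:
    print(l,n,atz(n,u,v,z))
t=cv2.imread("pics/top0.png");s=cv2.imread("pics/side0.png")
def cr(im,x,y,w,h,f):
    o=cv2.resize(im[y:y+h,x:x+w],None,fx=f,fy=f,interpolation=cv2.INTER_CUBIC); o=cv2.convertScaleAbs(o,alpha=1.5)
    for i in range(0,w,10): cv2.putText(o,str(x+i),(i*f,8),0,.35,(0,0,255),1); cv2.line(o,(i*f,0),(i*f,5),(0,255,0),1)
    for i in range(0,h,10): cv2.putText(o,str(y+i),(0,i*f+8),0,.35,(0,0,255),1)
    return o
cv2.imwrite("pics/c3.png",np.hstack([cr(t,435,160,70,60,6)[:480],cr(s,310,80,60,60,6)]))
E
```

```text
collar top [ 0.5605 -0.1737  0.056 ]
spin top [ 0.5619 -0.1731  0.098 ]
collar side [ 0.5634 -0.1691  0.056 ]
hub top [0.4852 0.281  0.04  ]
hub side [0.4889 0.2868 0.04  ]
grip top [0.536 0.335 0.094]
grip side [0.5376 0.3362 0.094 ]
table corners top [ 0.6041 -0.3076  0.095 ]
 top [ 0.5927 -0.4252  0.095 ]
 top [ 0.486 -0.298  0.095]
 top [ 0.4746 -0.4151  0.095 ]
```

View pics/c3.png

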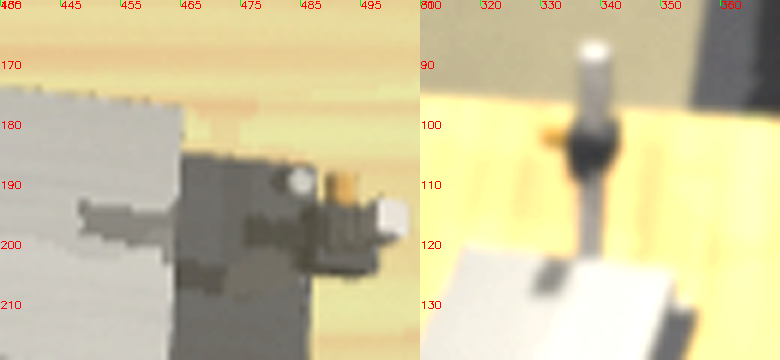

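```bash
cat >> h.py <<'E'
def tri(a,b):
    (o1,d1),(o2,d2)=ray("top",*a),ray("side",*b)
    A=np.stack([d1,-d2],1); s=np.linalg.lstsq(A,o2-o1,rcond=None)[0]
    p,q=o1+s[0]*d1,o2+s[1]*d2
    return (p+q)/2,np.linalg.norm(p-q)
E
python3 - <<'E'
from h import *
np.set_printoptions(precision=4,suppress=True)
print("posttop",atz("top",499,196,.189),atz("side",338.5,88,.189))
for b in [(337,107),(337,109),(337,111)]: print("tip",tri((475.5,198),b))
for z in (.125,.135,.145,.155,.16): 
    p=atz("top",475.5,198,z); print(z,p,proj("side",p), "post axis foot")
# side extents of table far edge, 4 corners
for z in (.087,.095):print(proj("side",np.array([[.6041,-.3076,z],[.5927,-.4252,z],[.486,-.298,z],[.4746,-.4151,z]])).round(1).tolist())
print("collar tri",tri((366.7,192),(314.5,180)),"hub",tri((195,220.5),(318.5,327)),"grip",tri((169.5,198),(290.5,332)))
# predicted post centre line in side
c=np.array([.532,-.49,0]); 
E
```

```text
posttop [ 0.5271 -0.4736  0.189 ] [ 0.5285 -0.4728  0.189 ]
tip (array([ 0.5291, -0.4334,  0.143 ]), np.float64(0.0020417902705334155))
tip (array([ 0.5299, -0.4367,  0.1338]), np.float64(0.0035368391716665564))
tip (array([ 0.5308, -0.4401,  0.1244]), np.float64(0.0050508232899167125))
0.125 [ 0.5333 -0.4401  0.125 ] [[335.4918 110.6024]] post axis foot
0.135 [ 0.5315 -0.4364  0.135 ] [[335.9776 108.5489]] post axis foot
0.145 [ 0.5298 -0.4328  0.145 ] [[336.4701 106.4672]] post axis foot
0.155 [ 0.528  -0.4291  0.155 ] [[336.9695 104.3567]] post axis foot
0.16 [ 0.5271 -0.4273  0.16  ] [[337.2217 103.2904]] post axis foot
[[307.8, 142.2], [316.8, 121.7], [345.6, 147.1], [352.4, 126.1]]
[[307.7, 140.1], [316.7, 119.7], [345.7, 145.0], [352.5, 124.0]]
collar tri (array([ 0.5628, -0.1744,  0.0512]), np.float64(0.002742135846480888)) hub (array([0.4878, 0.2827, 0.0325]), np.float64(0.0034157434664715282)) grip (array([0.5371, 0.3354, 0.0925]), np.float64(0.0015881044269902107))
```

```bash
cat >> h.py <<'E'
from scipy.spatial.transform import Rotation as R
def go(*targets):
    from station import readout
    o=readout.get_obs(); w,x,y,z=o['tool_rot']; M=R.from_quat([x,y,z,w]).as_matrix()
    yaw=np.degrees(np.arctan2(M[1,0],M[0,0])); print("t",round(o['t'],2),"pos",o['eef_pos'].round(4),"yaw",round(yaw,1),"q7",o['q'][6].round(2),"F",o['contact_force'].round(1),"w",round(o['gripper_width'],3))
    for t in targets:
        d=M.T@(np.array(t[:3])-o['eef_pos'])*100
        turn=-((t[3]-yaw+90)%180-90)
        print(t,"->",d.round(2).tolist(),round(turn,1))
E
python3 -c "
from h import *
go((.5,-.25,.28,-67.4),(.53,.1,.28,-55),(.487,.283,.2,-43.3))"
```

```text
t 0.5 pos [ 0.259  -0.6234  0.2483] yaw -67.4 q7 -0.08 F [ 0.9 -0.   0.2] w 1.005
(0.5, -0.25, 0.28, -67.4) -> [-25.23, -36.58, -3.17] -0.0
(0.53, 0.1, 0.28, -55) -> [-56.4, -52.78, -3.17] -12.4
(0.487, 0.283, 0.2, -43.3) -> [-74.95, -55.83, 4.83] -24.1
```

Request:
carry_out(
  deltas=[
    [[-4,-6,-3],0],
    [[-8,-11,-3],0],
    [[-12,-17,-3],0],
    [[-16,-23,-3],0],
    [[-20,-29,-3],0],
    [[-25,-36,-3],0],
    [[-31,-39,-3],-3],
    [[-37,-42,-3],-6],
    [[-42,-45,-3],-9],
    [[-47,-48,-3],-12],
  ],
  hand=1,
)

```text
t: 1.75
eef_pos: [0.5119, -0.0663, 0.2787]
tool_rot: [-0.0, 0.886, -0.464, 0.0]
contact_force: [0.6, -0.6, 0.5]
gripper_width: 1.003
```

```bash
python3 -c "
from h import *
go((.53,.12,.25,-50),(.487,.283,.13,-43.3))"
```

```text
t 1.75 pos [ 0.5119 -0.0663  0.2787] yaw -55.4 q7 -1.03 F [ 0.6 -0.6  0.5] w 1.003
(0.53, 0.12, 0.25, -50) -> [-14.29, -12.08, 2.87] -5.4
(0.487, 0.283, 0.13, -43.3) -> [-30.16, -17.8, 14.86] -12.1
```

Request:
carry_out(
  deltas=[
    [[-5,-4,1],-2],
    [[-10,-8,2],-4],
    [[-14,-12,3],-6],
    [[-18,-14,6],-8],
    [[-22,-16,9],-10],
    [[-26,-17,12],-12],
    [[-30.2,-17.8,14],-12.1],
    [[-30.2,-17.8,14.8],-12.1],
    [[-30.2,-17.8,14.8],-12.1],
  ],
)

```text
t: 2.88
eef_pos: [0.4868, 0.2826, 0.1301]
tool_rot: [0.001, 0.93, -0.369, 0.0]
contact_force: [0.2, 0.2, 0.5]
gripper_width: 1.003
```

```bash
python3 - <<'E'
from h import *
from station import read_camera
go((.487,.283,.06,-43.3),(.487,.283,.031,-43.3))
t=read_camera("top");s=read_camera("side")
def cr(im,x,y,w,h,f): return cv2.resize(im[y:y+h,x:x+w,::-1],None,fx=f,fy=f,interpolation=cv2.INTER_CUBIC)
cv2.imwrite("pics/a1.png",np.hstack([cr(t,140,170,80,80,5),cr(s,270,280,80,80,5)]))
E
```

```text
t 2.88 pos [0.4868 0.2826 0.1301] yaw -43.3 q7 -1.65 F [0.2 0.2 0.5] w 1.003
(0.487, 0.283, 0.06, -43.3) -> [-0.02, -0.04, 7.01] 0.0
(0.487, 0.283, 0.031, -43.3) -> [-0.02, -0.05, 9.91] 0.0
```

View pics/a1.png

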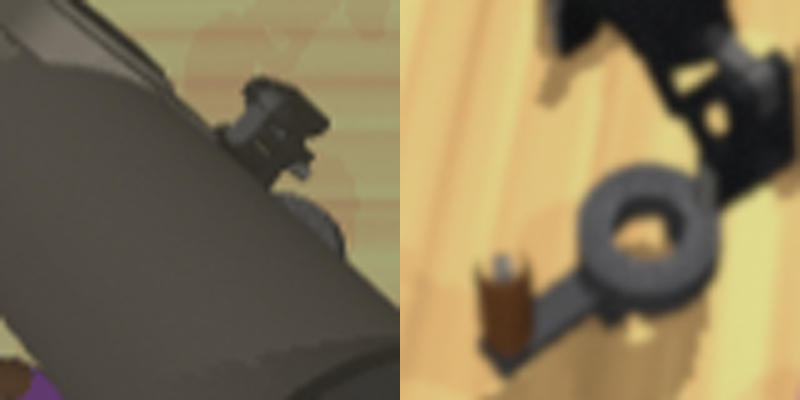

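The fingers straddle the hub from above: the hub is at about (320,325) in the side view and the right finger is just off its rim. I'll descend.

Request:
carry_out(
  deltas=[
    [[0,0,4],0],
    [[0,0,7],0],
    [[0,0,9],0],
    [[0,0,9.9],0],
    [[0,0,9.9],0],
  ],
)

```text
t: 3.6
eef_pos: [0.4883, 0.282, 0.0322]
tool_rot: [-0.0, 0.929, -0.37, 0.001]
contact_force: [-0.3, -0.0, 0.6]
gripper_width: 1.0
```

Request:
carry_out(
  deltas=[
    [[0,0,0],0],
    [[0,0,0],0],
    [[0,0,0],0],
    [[0,0,0],0],
    [[0,0,0],0],
    [[0,0,0],0],
  ],
  hand=0,
  newtons=60,
)

```text
t: 4.35
eef_pos: [0.4893, 0.2824, 0.0337]
tool_rot: [-0.001, 0.929, -0.37, 0.002]
contact_force: [-0.2, -1.4, 5.3]
gripper_width: 0.717
```

```bash
python3 -c "
from h import *
go((.487,.283,.14,-43.3),(.55,.05,.18,-95),(.562,-.172,.15,-95))"
```

```text
t 4.35 pos [0.4893 0.2824 0.0337] yaw -43.4 q7 -1.73 F [-0.2 -1.4  5.3] w 0.717
(0.487, 0.283, 0.14, -43.3) -> [-0.18, 0.08, -10.63] -0.1
(0.55, 0.05, 0.18, -95) -> [20.43, 12.66, -14.61] 51.6
(0.562, -0.172, 0.15, -95) -> [36.55, 27.97, -11.61] 51.6
```

Request:
carry_out(
  deltas=[
    [[0,0,-4],0],
    [[0,0,-9],0],
    [[3,2,-13],7],
    [[7,5,-15],14],
    [[11,8,-15],21],
    [[15,10,-15],28],
    [[20,13,-15],36],
    [[25,17,-15],44],
    [[30,22,-15],51.6],
    [[33,25,-14],51.6],
  ],
)

```text
t: 5.6
eef_pos: [0.5567, -0.1288, 0.1749]
tool_rot: [0.002, -0.675, 0.738, -0.002]
contact_force: [1.2, -0.5, -3.0]
gripper_width: 0.722
```

Request:
carry_out(
  deltas=[
    [[0,0,0],0],
    [[0,0,0],0],
  ],
)

```text
t: 5.85
eef_pos: [0.5564, -0.1285, 0.175]
tool_rot: [0.002, -0.674, 0.738, -0.002]
contact_force: [-0.2, 0.9, -2.9]
gripper_width: 0.721
```

```bash
python3 - <<'E'
from h import *
from station import read_camera
go((.562,-.172,.15,-95.6))
t=read_camera("top");s=read_camera("side")
def cr(im,x,y,w,h,f): return cv2.resize(im[y:y+h,x:x+w,::-1],None,fx=f,fy=f,interpolation=cv2.INTER_CUBIC)
cv2.imwrite("pics/a2.png",np.hstack([cr(t,290,140,100,125,4),cr(s,265,130,100,125,4)]))
E
```

```text
t 5.85 pos [ 0.5564 -0.1285  0.175 ] yaw -95.2 q7 -1.62 F [-0.2  0.9 -2.9] w 0.721
(0.562, -0.172, 0.15, -95.6) -> [4.28, -0.94, 2.5] 0.4
```

View pics/a2.png

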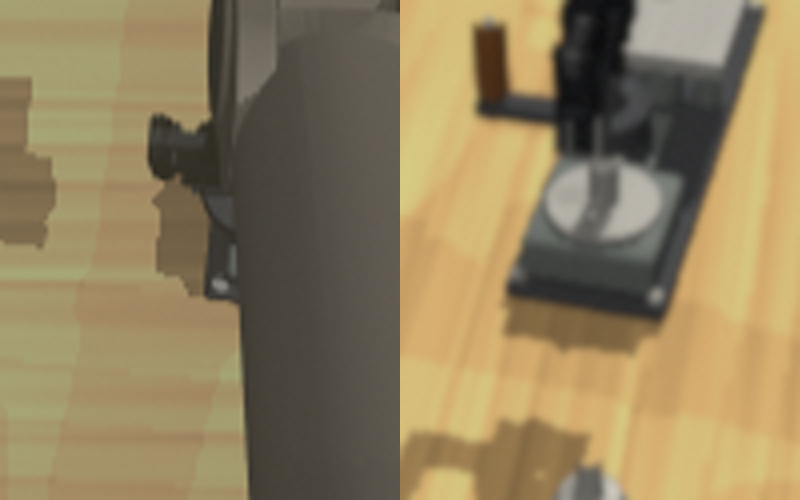

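```bash
python3 - <<'E'
from h import *
print(atz("side",287.3,135.5,.236), proj("side",[[.6315,-.136,.236]]))
# spindle top & pin ends in side now: spindle tip approx
print(proj("side",[[.562,-.1715,.098],[.562,-.1715,.056]]),proj("top",[[.562,-.1715,.098],[.562,-.1715,.056]]))
go((.5625,-.1715,.15,-95.6),(.5625,-.1715,.105,-95.6),(.5625,-.1715,.089,-95.6))
E
```

```text
[ 0.62496459 -0.1247342   0.236     ] [[285.63235987 132.8100353 ]]
[[314.94548832 168.20777673]
 [315.08970585 179.50291636]] [[367.87205988 188.44698146]
 [365.87089281 191.45842291]]
t 5.95 pos [ 0.5569 -0.1269  0.1751] yaw -95.0 q7 -1.62 F [-0.5 -0.3 -3. ] w 0.72
(0.5625, -0.1715, 0.15, -95.6) -> [4.39, -0.94, 2.51] 0.6
(0.5625, -0.1715, 0.105, -95.6) -> [4.4, -0.91, 7.01] 0.6
(0.5625, -0.1715, 0.089, -95.6) -> [4.4, -0.9, 8.61] 0.6
```

Request:
carry_out(
  deltas=[
    [[2.2,-0.6,1.5],0.6],
    [[4.4,-1.2,3],0.6],
    [[4.4,-1.25,3.7],0.6],
    [[4.4,-1.25,3.7],0.6],
    [[4.4,-1.25,3.7],0.6],
  ],
)

```text
t: 6.58
eef_pos: [0.5659, -0.1713, 0.1382]
tool_rot: [0.003, -0.672, 0.741, -0.002]
contact_force: [-0.1, -0.3, -2.2]
gripper_width: 0.723
```

```bash
python3 - <<'E'
from h import *
from station import read_camera
go((.566,-.1715,.115,-95.6))
s=read_camera("side")
def cr(im,x,y,w,h,f):
    o=cv2.resize(im[y:y+h,x:x+w,::-1],None,fx=f,fy=f,interpolation=cv2.INTER_CUBIC)
    for i in range(0,w,10): cv2.putText(o,str(x+i),(i*f,8),0,.35,(0,0,255),1)
    for i in range(0,h,10): cv2.putText(o,str(y+i),(0,i*f+8),0,.35,(0,0,255),1)
    return o
o=np.array([.562,-.1715]);
cv2.imwrite("pics/a3.png",cr(cv2.convertScaleAbs(s,alpha=1.6),270,130,80,75,8))
print(proj("side",[[.562,-.1715,z] for z in (.098,.107,.147)]))
E
```

```text
t 6.58 pos [ 0.5659 -0.1713  0.1382] yaw -95.6 q7 -1.56 F [-0.1 -0.3 -2.2] w 0.723
(0.566, -0.1715, 0.115, -95.6) -> [0.02, 0.0, 2.32] 0.0
[[314.94548832 168.20777673]
 [314.91376635 165.71873999]
 [314.76913251 154.34912617]]
```

View pics/a3.png

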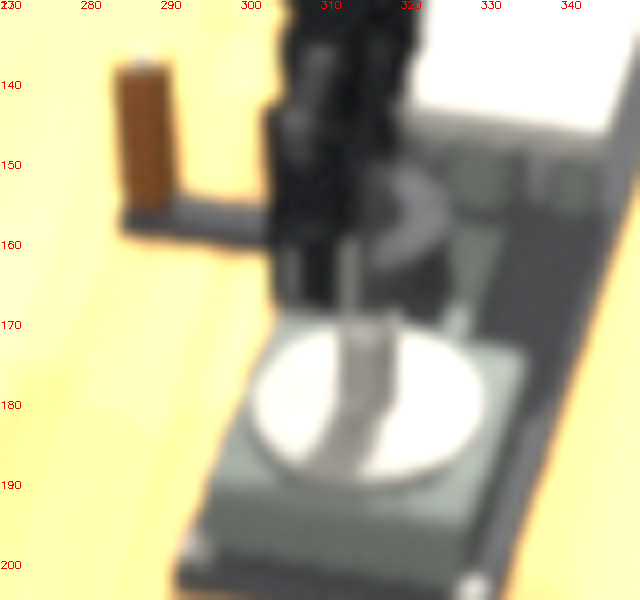

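The hub centre is at about (314.3,155), over the spindle axis at (314.8), and the lugs are just above the stub at about (322,165). They look aligned, so I'll lower it.

Request:
carry_out(
  deltas=[
    [[0,0,0.7],0],
    [[0,0,1.4],0],
    [[0,0,2],0],
    [[0,0,2.5],0],
    [[0,0,2.5],0],
  ],
)

```text
t: 7.25
eef_pos: [0.5658, -0.1712, 0.1129]
tool_rot: [0.002, -0.672, 0.741, -0.002]
contact_force: [0.1, -0.6, -2.8]
gripper_width: 0.722
```

Request:
carry_out(
  deltas=[
    [[0,0,0.6],0],
    [[0,0,1.1],0],
    [[0,0,1.6],0],
    [[0,0,2.0],0],
    [[0,0,2.3],0],
    [[0,0,2.3],0],
  ],
)

```text
t: 8.0
eef_pos: [0.5661, -0.1712, 0.0899]
tool_rot: [0.003, -0.672, 0.741, -0.002]
contact_force: [0.6, 0.2, -3.0]
gripper_width: 0.72
```

No contact felt yet, so it's close to seated. I'll press down slightly, then release.

Request:
carry_out(
  deltas=[
    [[0,0,0.3],0],
    [[0,0,0.3],0],
    [[0,0,0.3],0],
  ],
)

```text
t: 8.38
eef_pos: [0.5662, -0.1712, 0.0896]
tool_rot: [0.003, -0.672, 0.741, -0.002]
contact_force: [-9.3, 3.0, 22.0]
gripper_width: 0.723
```

Request:
carry_out(
  deltas=[
    [[0,0,0],0],
    [[0,0,0],0],
    [[0,0,0],0],
    [[0,0,0],0],
    [[0,0,0],0],
  ],
  hand=1,
)

```text
t: 9.0
eef_pos: [0.5662, -0.1712, 0.0894]
tool_rot: [0.002, -0.672, 0.741, -0.002]
contact_force: [0.4, 0.2, -0.7]
gripper_width: 1.002
```

Request:
carry_out(
  deltas=[
    [[0,0,-4],0],
    [[0,0,-9],0],
    [[0,0,-15],0],
    [[0,0,-15],0],
  ],
)

```text
t: 9.5
eef_pos: [0.5683, -0.1719, 0.2448]
tool_rot: [0.005, -0.672, 0.741, -0.006]
contact_force: [1.1, -0.5, -0.4]
gripper_width: 1.0
```

```bash
python3 - <<'E'
from h import *
from station import read_camera
go((.637,-.178,.24,-95.6))
s=read_camera("side");t=read_camera("top")
cv2.imwrite("pics/full4.png",s[:,:,::-1])
def cr(im,x,y,w,h,f):
    o=cv2.resize(im[y:y+h,x:x+w,::-1],None,fx=f,fy=f,interpolation=cv2.INTER_CUBIC)
    for i in range(0,w,10): cv2.putText(o,str(x+i),(i*f,8),0,.35,(0,0,255),1)
    for i in range(0,h,10): cv2.putText(o,str(y+i),(0,i*f+8),0,.35,(0,0,255),1)
    return o
cv2.imwrite("pics/a4.png",np.hstack([cr(cv2.convertScaleAbs(s,alpha=1.4),270,130,80,80,5),cr(t,330,140,80,80,5)]))
E
```

```text
t 9.5 pos [ 0.5683 -0.1719  0.2448] yaw -95.6 q7 -1.54 F [ 1.1 -0.5 -0.4] w 1.0
(0.637, -0.178, 0.24, -95.6) -> [-0.06, -6.89, 0.59] 0.0
```

View pics/a4.png

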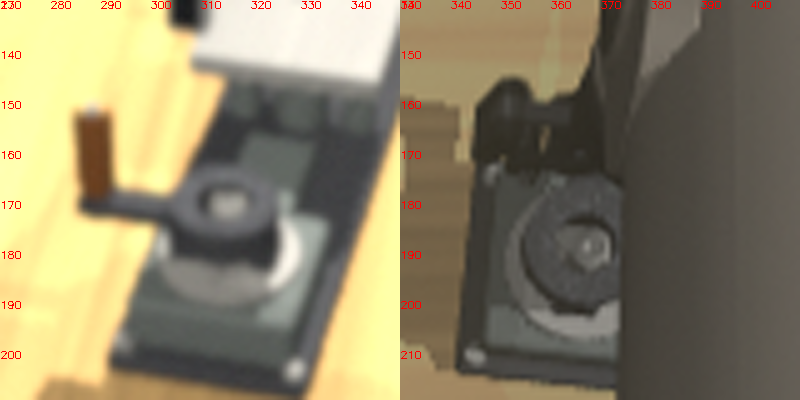

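The crank is seated: contact came at the expected height, and the stub shows through the hub at (313.5,169) in the side view. Next I'll grasp the grip.

```bash
cat >> h.py <<'E'
def circ(a0,n,step,z,c=(.562,-.1715),r=.075):
    go(*[(c[0]+r*np.cos(np.radians(a)),c[1]+r*np.sin(np.radians(a)),z,-95.6) for a in a0-step*np.arange(1,n+1)])
E
python3 - <<'E'
from h import *
print("grip side",atz("side",288.5,151.5,.150),atz("side",286.8+1.5,151,.150))
print(proj("side",[[.6366,-.179,.15],[.6366,-.179,.09],[.562,-.1715,.098]]))
go((.637,-.179,.24,-95.6),(.637,-.179,.13,-95.6))
E
```

```text
grip side [ 0.63515296 -0.17089388  0.15      ] [ 0.63613345 -0.17307966  0.15      ]
[[288.53676165 149.71472203]
 [289.60660072 166.57993212]
 [314.94548832 168.20777673]]
t 9.6 pos [ 0.5653 -0.1713  0.2398] yaw -95.6 q7 -1.54 F [ 0.3 -0.4 -0.6] w 0.999
(0.637, -0.179, 0.24, -95.6) -> [0.07, -7.21, 0.03] 0.0
(0.637, -0.179, 0.13, -95.6) -> [0.07, -7.13, 11.03] 0.0
```

Request:
carry_out(
  deltas=[
    [[0,-4,0],0],
    [[0,-7.1,0],0],
    [[0,-7.1,3],0],
    [[0,-7.1,6],0],
    [[0,-7.1,9],0],
    [[0,-7.1,11],0],
    [[0,-7.1,11],0],
  ],
)

```text
t: 10.48
eef_pos: [0.6351, -0.1779, 0.1276]
tool_rot: [0.001, -0.672, 0.741, -0.001]
contact_force: [0.4, -0.8, 0.8]
gripper_width: 1.001
```

Request:
carry_out(
  deltas=[
    [[0,0,0],0],
    [[0,0,0],0],
    [[0,0,0],0],
    [[0,0,0],0],
    [[0,0,0],0],
    [[0,0,0],0],
    [[0,0,0],0],
  ],
  hand=0,
  newtons=40,
)

```text
t: 11.35
eef_pos: [0.6358, -0.1779, 0.1282]
tool_rot: [0.002, -0.672, 0.741, -0.001]
contact_force: [1.5, -0.6, 4.9]
gripper_width: 0.255
```

```bash
python3 -c "
from h import *
circ(-5.6,10,12,.13)"
```

```text
t 11.35 pos [ 0.6358 -0.1779  0.1282] yaw -95.6 q7 -1.57 F [ 1.5 -0.6  4.9] w 0.255
(np.float64(0.633489300084471), np.float64(-0.19417774180628336), 0.13, -95.6) -> [1.64, 0.07, -0.18] 0.0
(np.float64(0.6272121197128915), np.float64(-0.20854563999381734), 0.13, -95.6) -> [3.13, 0.55, -0.18] 0.0
(np.float64(0.6180848567873899), np.float64(-0.22129446594891813), 0.13, -95.6) -> [4.49, 1.34, -0.19] 0.0
(np.float64(0.6065064164952777), np.float64(-0.23186703480169357), 0.13, -95.6) -> [5.65, 2.39, -0.19] 0.0
(np.float64(0.5929828322368407), np.float64(-0.2398012745604633), 0.13, -95.6) -> [6.57, 3.66, -0.2] 0.0
(np.float64(0.5781051495375298), np.float64(-0.2447504208750626), 0.13, -95.6) -> [7.21, 5.09, -0.21] 0.0
(np.float64(0.5625235945223471), np.float64(-0.2464981723029046), 0.13, -95.6) -> [7.54, 6.62, -0.21] 0.0
(np.float64(0.5469191559140527), np.float64(-0.24496814371995082), 0.13, -95.6) -> [7.53, 8.19, -0.22] 0.0
(np.float64(0.5319738225582329), np.float64(-0.24022720471716796), 0.13, -95.6) -> [7.21, 9.72, -0.23] 0.0
(np.float64(0.5183407772382034), np.float64(-0.23248255707852708), 0.13, -95.6) -> [6.57, 11.16, -0.23] 0.0
```

Request:
carry_out(
  deltas=[
    [[1.65,0.05,0],0],
    [[3.15,0.55,0],0],
    [[4.5,1.35,0],0],
    [[5.65,2.4,0],0],
    [[6.55,3.65,0],0],
    [[7.2,5.1,0],0],
    [[7.55,6.6,0],0],
  ],
)

```text
t: 12.22
eef_pos: [0.5637, -0.2482, 0.1286]
tool_rot: [0.003, -0.672, 0.741, -0.003]
contact_force: [6.3, 0.6, 1.7]
gripper_width: 0.257
```

```bash
python3 -c "
from h import *
circ(-89.6,10,12,.13)"
```

```text
t 12.22 pos [ 0.5637 -0.2482  0.1286] yaw -95.6 q7 -1.44 F [6.3 0.6 1.7] w 0.257
(np.float64(0.5469191559140527), np.float64(-0.24496814371995082), 0.13, -95.6) -> [-0.16, 1.7, -0.15] -0.0
(np.float64(0.5319738225582329), np.float64(-0.24022720471716796), 0.13, -95.6) -> [-0.48, 3.23, -0.16] -0.0
(np.float64(0.5183407772382034), np.float64(-0.23248255707852708), 0.13, -95.6) -> [-1.12, 4.66, -0.18] -0.0
(np.float64(0.5066158494530588), np.float64(-0.22207267906877928), 0.13, -95.6) -> [-2.04, 5.93, -0.19] -0.0
(np.float64(0.49731147480945576), np.float64(-0.20945253230908728), 0.13, -95.6) -> [-3.21, 6.98, -0.2] -0.0
(np.float64(0.4908342991266628), np.float64(-0.1951736777710327), 0.13, -95.6) -> [-4.57, 7.77, -0.21] -0.0
(np.float64(0.48746740606295536), np.float64(-0.17986016991547443), 0.13, -95.6) -> [-6.06, 8.25, -0.21] -0.0
(np.float64(0.4873579450013627), np.float64(-0.1641812825180638), 0.13, -95.6) -> [-7.62, 8.41, -0.21] -0.0
(np.float64(0.49051069991552904), np.float64(-0.1488222581937167), 0.13, -95.6) -> [-9.18, 8.25, -0.21] -0.0
(np.float64(0.49678788028710863), np.float64(-0.13445436000618272), 0.13, -95.6) -> [-10.67, 7.77, -0.21] -0.0
```

Request:
carry_out(
  deltas=[
    [[-0.1,1.7,0],0],
    [[-0.4,3.2,0],0],
    [[-1.1,4.65,0],0],
    [[-2.0,5.9,0],0],
    [[-3.15,7.0,0],0],
    [[-4.5,7.75,0],0],
    [[-6.0,8.25,0],0],
    [[-7.6,8.4,0],0],
    [[-9.2,8.25,0],0],
    [[-10.7,7.8,0],0],
  ],
)

```text
t: 13.48
eef_pos: [0.4938, -0.1384, 0.1279]
tool_rot: [0.0, -0.67, 0.742, -0.004]
contact_force: [-1.7, -8.4, 4.6]
gripper_width: 0.255
```

```bash
python3 -c "
from h import *
circ(-209.6,10,12,.13)"
```

```text
t 13.47 pos [ 0.4938 -0.1384  0.1279] yaw -95.8 q7 -1.62 F [-1.7 -8.4  4.6] w 0.255
(np.float64(0.5059151432126102), np.float64(-0.12170553405108189), 0.13, -95.6) -> [-1.78, -1.04, -0.21] -0.2
(np.float64(0.5174935835047225), np.float64(-0.11113296519830645), 0.13, -95.6) -> [-2.95, -2.08, -0.21] -0.2
(np.float64(0.5310171677631594), np.float64(-0.10319872543953675), 0.13, -95.6) -> [-3.88, -3.35, -0.21] -0.2
(np.float64(0.5458948504624703), np.float64(-0.09824957912493743), 0.13, -95.6) -> [-4.52, -4.78, -0.2] -0.2
(np.float64(0.561476405477653), np.float64(-0.09650182769709541), 0.13, -95.6) -> [-4.85, -6.31, -0.19] -0.2
(np.float64(0.5770808440859474), np.float64(-0.09803185628004922), 0.13, -95.6) -> [-4.86, -7.88, -0.18] -0.2
(np.float64(0.5920261774417672), np.float64(-0.10277279528283205), 0.13, -95.6) -> [-4.54, -9.41, -0.17] -0.2
(np.float64(0.6056592227617967), np.float64(-0.11051744292147295), 0.13, -95.6) -> [-3.91, -10.85, -0.16] -0.2
(np.float64(0.6173841505469414), np.float64(-0.1209273209312208), 0.13, -95.6) -> [-2.99, -12.12, -0.15] -0.2
(np.float64(0.6266885251905443), np.float64(-0.13354746769091272), 0.13, -95.6) -> [-1.83, -13.17, -0.13] -0.2
```

Request:
carry_out(
  deltas=[
    [[-1.75,-1.0,0],0],
    [[-2.95,-2.1,0],0],
    [[-3.9,-3.35,0],0],
    [[-4.5,-4.8,0],0],
    [[-4.85,-6.3,0],0],
    [[-4.85,-7.9,0],0],
    [[-4.55,-9.4,0],0],
    [[-3.9,-10.85,0],0],
    [[-3.0,-12.1,0],0],
    [[-3.0,-12.1,0],0],
  ],
)

```text
t: 14.72
eef_pos: [0.6144, -0.1206, 0.1263]
tool_rot: [-0.001, -0.67, 0.742, -0.001]
contact_force: [-1.2, 4.0, -2.9]
gripper_width: 0.258
```

```bash
python3 - <<'E'
from h import *
from station import read_camera
circ(-317.6,10,12,.13)
s=read_camera("side");t=read_camera("top")
def cr(im,x,y,w,h,f):
    o=cv2.resize(cv2.convertScaleAbs(im[y:y+h,x:x+w,::-1],alpha=1.4),None,fx=f,fy=f,interpolation=cv2.INTER_CUBIC)
    for i in range(0,w,10): cv2.putText(o,str(x+i),(i*f,8),0,.35,(0,0,255),1)
    for i in range(0,h,10): cv2.putText(o,str(y+i),(0,i*f+8),0,.35,(0,0,255),1)
    return o
cv2.imwrite("pics/a5.png",np.hstack([cr(s,295,80,65,100,6),cr(t,435,160,65,100,6)]))
for z in (.095,.105,.115,.125): print(z,proj("side",np.array([[.486,-.298,z],[.604,-.3076,z],[.5927,-.4252,z]])).round(1).tolist())
E
```

```text
t 14.72 pos [ 0.6144 -0.1206  0.1263] yaw -95.9 q7 -1.68 F [-1.2  4.  -2.9] w 0.258
(np.float64(0.6266885251905443), np.float64(-0.13354746769091272), 0.13, -95.6) -> [1.16, -1.36, -0.37] -0.3
(np.float64(0.6331657008733373), np.float64(-0.14782632222896736), 0.13, -95.6) -> [2.52, -2.15, -0.36] -0.3
(np.float64(0.6365325939370448), np.float64(-0.16313983008452565), 0.13, -95.6) -> [4.0, -2.64, -0.35] -0.3
(np.float64(0.6366420549986374), np.float64(-0.17881871748193623), 0.13, -95.6) -> [5.56, -2.81, -0.35] -0.3
(np.float64(0.633489300084471), np.float64(-0.19417774180628336), 0.13, -95.6) -> [7.12, -2.65, -0.34] -0.3
(np.float64(0.6272121197128915), np.float64(-0.20854563999381737), 0.13, -95.6) -> [8.62, -2.17, -0.34] -0.3
(np.float64(0.61808485678739), np.float64(-0.22129446594891813), 0.13, -95.6) -> [9.98, -1.4, -0.33] -0.3
(np.float64(0.6065064164952777), np.float64(-0.23186703480169357), 0.13, -95.6) -> [11.15, -0.35, -0.33] -0.3
(np.float64(0.5929828322368407), np.float64(-0.2398012745604633), 0.13, -95.6) -> [12.07, 0.91, -0.32] -0.3
(np.float64(0.5781051495375298), np.float64(-0.2447504208750626), 0.13, -95.6) -> [12.72, 2.34, -0.32] -0.3
0.095 [[345.7, 145.0], [307.8, 140.1], [316.7, 119.7]]
0.105 [[345.9, 142.3], [307.7, 137.4], [316.7, 117.0]]
0.115 [[346.0, 139.5], [307.6, 134.7], [316.7, 114.4]]
0.125 [[346.1, 136.8], [307.5, 132.0], [316.7, 111.7]]
```

View pics/a5.png

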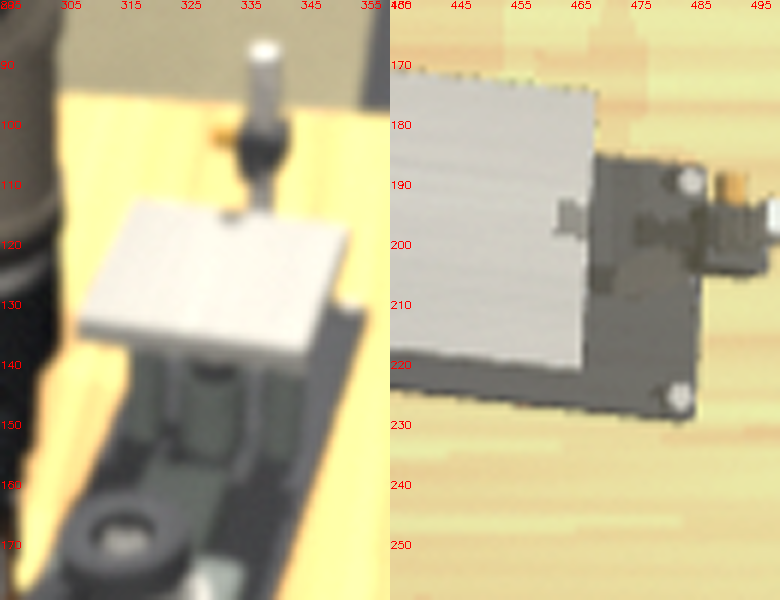

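```bash
python3 - <<'E'
from h import *
np.set_printoptions(precision=4,suppress=True)
# table height now: top far edge corners; initial: (464.5,177.5),(463,222.5) ; now:
for z in (.115,.12,.125,.13): print(z,atz("top",469,174.5,z)[:2],atz("top",467,221.5,z)[:2], np.linalg.norm(atz("top",469,174.5,z)-atz("top",467,221.5,z)))
print("start",atz("top",465.2,177.5,.095)[:2],atz("top",463.3,222.5,.095)[:2])
for zn in (.119,.123,.127):
    a=atz("top",448,196.5,.095);b=atz("top",462.5,196,zn)
    s=(b-a)/(zn-.095)
    f=lambda z: a[1]+s[1]*(z-.095)-atz("top",475.6,198,z)[1]
    from scipy.optimize import brentq
    print(zn,"tip z",brentq(f,.1,.2),s)
E
```

```text
0.115 [ 0.5962 -0.4304] [ 0.4747 -0.4187] 0.12201328959387155
0.12 [ 0.5951 -0.4286] [ 0.4741 -0.4169] 0.12148960020960327
0.125 [ 0.5939 -0.4268] [ 0.4735 -0.4152] 0.12096591082533498
0.13 [ 0.5928 -0.4251] [ 0.4729 -0.4135] 0.12044222144106674
start [ 0.5927 -0.4271] [ 0.4746 -0.4158]
0.119 tip z 0.1396838241967916 [-0.1187 -1.242   1.    ]
0.123 tip z 0.14697678789491922 [-0.1273 -1.0162  1.    ]
0.127 tip z 0.15422669571198386 [-0.1338 -0.847   1.    ]
```

Request:
carry_out(
  deltas=[
    [[1.15,-1.35,-0.1],0],
    [[2.5,-2.15,-0.2],0],
    [[4.0,-2.65,-0.2],0],
    [[5.55,-2.8,-0.2],0],
    [[7.1,-2.65,-0.2],0],
    [[8.6,-2.15,-0.2],0],
    [[10.0,-1.4,-0.2],0],
    [[11.15,-0.35,-0.2],0],
    [[12.05,0.9,-0.2],0],
    [[12.7,2.35,-0.2],0],
  ],
)

```text
t: 16.08
eef_pos: [0.579, -0.2461, 0.1294]
tool_rot: [-0.001, -0.67, 0.742, -0.004]
contact_force: [4.8, 0.9, -4.0]
gripper_width: 0.253
```

```bash
python3 - <<'E'
from h import *
from station import read_camera
circ(-437.6,8,12,.13)
s=read_camera("side");t=read_camera("top")
def cr(im,x,y,w,h,f):
    o=cv2.resize(cv2.convertScaleAbs(im[y:y+h,x:x+w,::-1],alpha=1.4),None,fx=f,fy=f,interpolation=cv2.INTER_CUBIC)
    for i in range(0,w,10): cv2.putText(o,str(x+i),(i*f,8),0,.35,(0,0,255),1)
    for i in range(0,h,10): cv2.putText(o,str(y+i),(0,i*f+8),0,.35,(0,0,255),1)
    return o
cv2.imwrite("pics/a6.png",np.hstack([cr(s,300,85,60,65,6),cr(t,445,165,60,65,6)]))
E
```

```text
t 16.07 pos [ 0.579  -0.2461  0.1294] yaw -95.8 q7 -1.47 F [ 4.8  0.9 -4. ] w 0.253
(np.float64(0.5625235945223471), np.float64(-0.2464981723029046), 0.13, -95.6) -> [0.2, 1.64, -0.06] -0.2
(np.float64(0.5469191559140527), np.float64(-0.24496814371995082), 0.13, -95.6) -> [0.21, 3.21, -0.07] -0.2
(np.float64(0.5319738225582329), np.float64(-0.24022720471716796), 0.13, -95.6) -> [-0.11, 4.74, -0.08] -0.2
(np.float64(0.5183407772382034), np.float64(-0.23248255707852708), 0.13, -95.6) -> [-0.74, 6.18, -0.09] -0.2
(np.float64(0.5066158494530588), np.float64(-0.22207267906877928), 0.13, -95.6) -> [-1.66, 7.45, -0.1] -0.2
(np.float64(0.4973114748094557), np.float64(-0.20945253230908725), 0.13, -95.6) -> [-2.82, 8.5, -0.12] -0.2
(np.float64(0.4908342991266628), np.float64(-0.1951736777710327), 0.13, -95.6) -> [-4.17, 9.29, -0.13] -0.2
(np.float64(0.48746740606295536), np.float64(-0.17986016991547446), 0.13, -95.6) -> [-5.66, 9.78, -0.14] -0.2
```

View pics/a6.png

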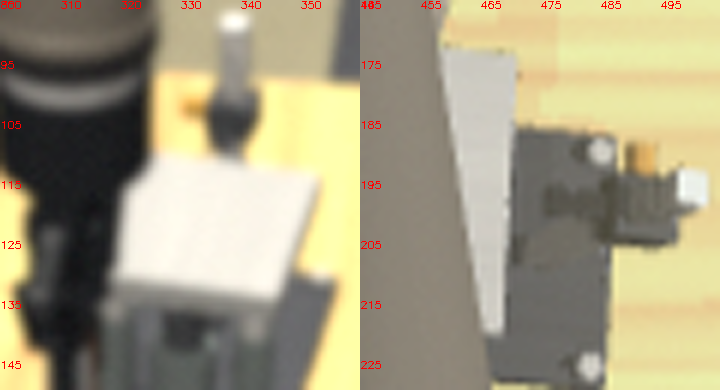

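```bash
python3 - <<'E'
from h import *
from station import read_camera
s=read_camera("side");t=read_camera("top")
cv2.imwrite("pics/s6.png",s[:,:,::-1]);cv2.imwrite("pics/t6.png",t[:,:,::-1])
g=lambda f:cv2.cvtColor(cv2.imread(f),6)
s0,s1,t0,t1=[g("pics/"+f) for f in("side0.png","s6.png","top0.png","t6.png")]
C=np.array([[[352.2,124.5]],[[345.5,146]]],np.float32)
n,st,e=cv2.calcOpticalFlowPyrLK(s0,s1,C,C+np.float32([0,-10]),winSize=(9,9),maxLevel=0,flags=cv2.OPTFLOW_USE_INITIAL_FLOW)
print("side flow",(n-C)[:,0],st.ravel(),e.ravel())
for z in (.095,.13,.14): print(z,proj("side",[[.4746,-.4151,z],[.486,-.298,z]]).ravel())
# top far edge per row
for r in range(182,186): 
    print("rows",r,t0[r,455:480].tolist()); print("      ",t1[r,455:480].tolist())
print("side cols tip, v 96..118")
for u in (334,335,336,337,338,339): print(u,s0[96:122,u].tolist(),s1[96:118,u].tolist())
print("top rows tip u 466..492")
for r in range(192,204): print(r,t1[r,466:494].tolist())
E
```

```text
side flow [[  0.5532532  -11.5431595 ]
 [  0.63217163 -11.574432  ]] [1 1] [5.9926696 5.361111 ]
0.095 [352.51833716 124.00582923 345.74386871 144.95276531]
0.13 [353.05050446 114.68947859 346.19144612 135.38630911]
0.14 [353.20560656 111.96986151 346.32210958 132.589032  ]
rows 182 [127, 126, 127, 127, 127, 127, 126, 127, 127, 126, 122, 149, 149, 149, 149, 142, 142, 143, 143, 143, 149, 149, 149, 149, 149]
       [97, 97, 95, 94, 120, 144, 144, 145, 145, 146, 145, 145, 145, 144, 144, 148, 153, 153, 153, 154, 160, 160, 160, 161, 160]
rows 183 [127, 127, 127, 127, 127, 127, 127, 127, 127, 128, 129, 144, 144, 145, 145, 142, 142, 142, 142, 142, 149, 149, 149, 149, 149]
       [97, 96, 95, 95, 118, 144, 145, 145, 145, 145, 145, 145, 145, 145, 144, 145, 154, 152, 153, 153, 161, 160, 160, 161, 161]
rows 184 [127, 128, 128, 127, 127, 127, 127, 127, 126, 127, 136, 141, 142, 141, 141, 141, 141, 141, 141, 141, 143, 143, 148, 143, 143]
       [97, 96, 96, 95, 111, 144, 145, 144, 144, 145, 144, 145, 146, 145, 145, 146, 152, 152, 152, 152, 154, 154, 159, 154, 154]
rows 185 [127, 126, 127, 126, 126
[... 2400 characters left out ...]
75, 74, 72, 73, 72, 66, 59, 61, 61, 62, 62, 62, 61, 62, 62, 61, 55, 58, 64, 64, 73, 72, 74, 79]
199 [146, 146, 147, 133, 76, 75, 72, 73, 72, 66, 59, 61, 62, 62, 62, 62, 61, 63, 63, 62, 55, 58, 64, 64, 74, 71, 73, 79]
200 [147, 147, 147, 149, 76, 76, 73, 73, 73, 66, 58, 60, 62, 65, 66, 60, 64, 63, 63, 63, 54, 59, 64, 64, 74, 72, 72, 75]
201 [145, 144, 144, 134, 76, 76, 73, 74, 73, 71, 68, 72, 72, 75, 74, 66, 68, 63, 57, 57, 53, 60, 75, 64, 70, 74, 74, 71]
202 [146, 146, 146, 125, 75, 75, 72, 72, 73, 73, 74, 77, 78, 78, 77, 75, 74, 68, 60, 54, 54, 62, 79, 74, 75, 76, 78, 76]
203 [145, 146, 146, 125, 76, 75, 72, 72, 74, 75, 76, 77, 77, 78, 77, 78, 78, 70, 60, 53, 55, 64, 78, 77, 78, 79, 80, 80]
```

```bash
python3 - <<'E'
from h import *
from scipy.optimize import brentq
p=proj("side",[[.529,-.421,.138]])[0]; bias=111.3-p[1]; print("edge pred",p,"bias",bias)
p0=proj("side",[[.529,-.421,.095]])[0]; print("edge start pred",p0)
print("posttop",proj("side",[[.5271,-.4736,.189]]))
for b in (0,bias):
  for vm in (108.4,108.9,109.4):
    print(round(b,2),vm,"tip z",brentq(lambda z: proj("side",atz("top",475.7,198,z))[0,1]+b-vm,.1,.2))
g=lambda f:cv2.cvtColor(cv2.imread(f),6)
s0=g("pics/side0.png"); s1=g("pics/s6.png")
for u in (342,344,346,348): print(u,s0[112:130,u].tolist(),s1[106:120,u].tolist(), proj("side",[[.4746+(352.5-u)*.0033,-.4158-(352.5-u)*.00032,z] for z in(.095,.138)]).round(1).tolist())
print(s0[82:94,337].tolist())
E
```

```text
edge pred [336.26829278 110.31356443] bias 0.9864355661390931
edge start pred [335.96202506 121.77021507]
posttop [[338.97044339  87.9150388 ]]
0 108.4 tip z 0.135323344607481
0 108.9 tip z 0.13290120304179615
0 109.4 tip z 0.13047103655222078
0.99 108.4 tip z 0.14007854239524728
0.99 108.9 tip z 0.1376721136724395
0.99 109.4 tip z 0.13525774019539052
342 [176, 178, 178, 178, 179, 181, 185, 189, 190, 190, 187, 183, 179, 175, 175, 176, 175, 175] [113, 137, 160, 177, 184, 184, 179, 176, 175, 175, 175, 175, 176, 176] [[342.0, 122.5], [342.4, 111.1]]
344 [180, 180, 180, 180, 179, 179, 182, 186, 187, 185, 183, 178, 176, 174, 175, 176, 177, 176] [184, 187, 190, 190, 191, 189, 186, 179, 176, 175, 175, 176, 176, 176] [[344.0, 122.8], [344.4, 111.3]]
346 [171, 170, 168, 168, 166, 167, 168, 171, 171, 171, 169, 171, 174, 175, 176, 177, 178, 177] [184, 184, 185, 184, 183, 183, 180, 177, 175, 176, 177, 176, 177, 177] [[346.0, 123.0], [346.5, 111.6]]
348 [165, 166, 166, 166, 166, 167, 167, 168, 169, 169, 172, 176, 178, 178, 178, 178, 178, 179] [181, 180, 181, 180, 180, 180, 179, 177, 177, 177, 178, 178, 178, 178] [[348.0, 123.3], [348.6, 111.8]]
[127, 126, 127, 129, 138, 152, 161, 151, 128, 114, 111, 108]
```

Rise estimates:

- **Table:** side-view tracking puts it at 43 mm up, so about 0.138 m.
- **Pointer tip:** the side-view measurement, taken relative to the table edge, gives about 0.138 m.

The two look level. I'll release with only a partial opening, because the table edge is close to the fingers, and back off upward.

Request:
carry_out(
  deltas=[
    [[0,0,0],0],
    [[0,0,0],0],
    [[0,0,0],0],
    [[0,0,0],0],
    [[0,0,0],0],
  ],
  hand=0.45,
)

```text
t: 16.9
eef_pos: [0.578, -0.2463, 0.1293]
tool_rot: [-0.002, -0.67, 0.742, -0.003]
contact_force: [0.3, 0.8, -0.3]
gripper_width: 0.451
```

Request:
carry_out(
  deltas=[
    [[0,0,-2],0],
    [[0,0,-5],0],
    [[0,0,-9],0],
    [[0,0,-14],0],
    [[-5,0,-16],0],
    [[-10,0,-16],0],
    [[-16,0,-16],0],
    [[-22,0,-16],0],
    [[-28,0,-16],0],
    [[-34,0,-16],0],
  ],
)

```text
t: 18.15
eef_pos: [0.6128, 0.0949, 0.2889]
tool_rot: [-0.001, -0.67, 0.742, -0.004]
contact_force: [1.1, -0.6, -0.1]
gripper_width: 0.449
```

```bash
python3 - <<'E'
from h import *
from station import read_camera
go()
s=read_camera("side");t=read_camera("top")
cv2.imwrite("pics/s7.png",s[:,:,::-1]);cv2.imwrite("pics/t7.png",t[:,:,::-1])
def cr(im,x,y,w,h,f):
    o=cv2.resize(cv2.convertScaleAbs(im[y:y+h,x:x+w,::-1],alpha=1.5),None,fx=f,fy=f,interpolation=cv2.INTER_CUBIC)
    for i in range(0,w,10): cv2.putText(o,str(x+i),(i*f,8),0,.35,(0,0,255),1)
    for i in range(0,h,10): cv2.putText(o,str(y+i),(0,i*f+8),0,.35,(0,0,255),1)
    return o
cv2.imwrite("pics/a7.png",np.hstack([cr(s,290,85,65,110,5),np.vstack([cr(t,340,160,95,55,5),cr(t,430,160,95,55,5)])]))
g=lambda f:cv2.cvtColor(cv2.imread(f),6)
s0,s1,t0,t1=[g("pics/"+f) for f in("side0.png","s7.png","top0.png","t7.png")]
C=np.array([[[352.2,124.5]],[[345.5,146]],[[308.5,143]]],np.float32)
n,st,e=cv2.calcOpticalFlowPyrLK(s0,s1,C,C+np.float32([0,-10]),winSize=(9,9),maxLevel=0,flags=cv2.OPTFLOW_USE_INITIAL_FLOW)
print("side flow",(n-C)[:,0].tolist(),st.ravel(),e.ravel())
C=np.array([[[464.5,177.5]],[[463,222.5]],[[419.5,173]],[[417.5,218]]],np.float32)
n,st,e=cv2.calcOpticalFlowPyrLK(t0,t1,C,C+np.float32([4,-2]),winSize=(11,11),maxLevel=0,flags=cv2.OPTFLOW_USE_INITIAL_FLOW)
print("top flow",(n-C)[:,0].tolist(),st.ravel())
for c in C[:,0]:
    P=atz("top",*c,.095); print((proj("top",P+[0,0,.043])[0]-c).round(2))
E
```

```text
t 18.15 pos [0.6128 0.0949 0.2889] yaw -95.9 q7 -2.03 F [ 1.1 -0.6 -0.1] w 0.449
side flow [[0.467559814453125, -11.157615661621094], [0.6165771484375, -11.489105224609375], [0.04345703125, -11.33819580078125]] [1 1 1] [7.14429   5.335648  6.9791665]
top flow [[-32.48480224609375, 20.031661987304688], [5.88604736328125, -1.2227630615234375], [3.282684326171875, 1.5516815185546875], [3.899444580078125, -0.9490814208984375]] [1 1 1 1]
[ 5.64 -3.66]
[ 5.68 -2.08]
[ 4.03 -3.82]
[ 4.02 -2.24]
```

View pics/a7.png

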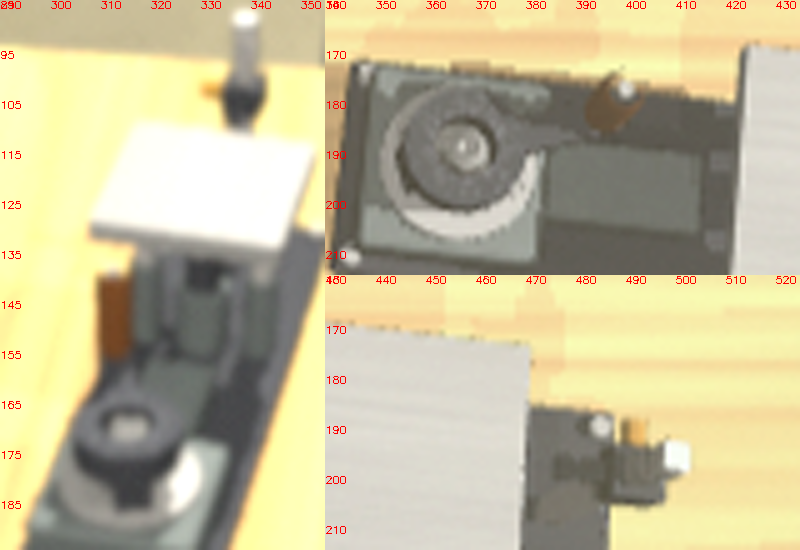

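```bash
python3 - <<'E'
from h import *
from scipy.optimize import brentq
P=atz("top",498.3,195.8,.189); print("post",P)
for z in (0,.06,.125,.13,.135,.14,.145,.15,.155):
    a=np.array([P[0],P[1],z]); L=brentq(lambda L: proj("top",a+L*np.array([.097,.995,0]))[0,0]-475.7,-.1,.2)
    tip=a+L*np.array([.097,.995,0]); print(z,"post px",proj("top",a).round(1)[0],"L",round(L,4),"tip top",proj("top",tip).round(1)[0],"side",proj("side",tip).round(1)[0])
E
```

```text
post [ 0.52760483 -0.47196178  0.189     ]
0 post px [471.1 207.7] L -0.0129 tip top [475.7 208.2] side [338.  134.9]
0.06 post px [478.9 204.3] L 0.0085 tip top [475.7 204. ] side [337.2 123.7]
0.125 post px [488.1 200.3] L 0.0317 tip top [475.7 199. ] side [336.3 110.6]
0.13 post px [488.9 199.9] L 0.0335 tip top [475.7 198.6] side [336.2 109.5]
0.135 post px [489.7 199.6] L 0.0352 tip top [475.7 198.2] side [336.1 108.5]
0.14 post px [490.4 199.3] L 0.037 tip top [475.7 197.8] side [336.1 107.4]
0.145 post px [491.2 198.9] L 0.0388 tip top [475.7 197.4] side [336.  106.3]
0.15 post px [492.  198.6] L 0.0406 tip top [475.7 196.9] side [335.9 105.3]
0.155 post px [492.8 198.2] L 0.0424 tip top [475.7 196.5] side [335.8 104.2]
```

```bash
python3 -c "
from station import bot; print(bot.hand_in())"
```

```text
the job is handed in; nothing more can be done
None
```

I fitted the dark steel crank on the spindle and wound it clockwise. I stopped where the table measured level with the pointer, then let go and handed the job in at about 18 s of the 64 s. `hand_in` gives no verdict, so the result rests on the checks below.

- **Seating:** while I was lowering it, contact came at the expected height, with about 22 N on the wrist. The pictures showed the stub inside the hub before winding. The crank is still sitting upright on the collar in the last picture.
- **Table height:** after release, tracking the table's corners in the side view put it about 42–43 mm above its start, so about 0.137–0.138 m.
- **Pointer tip height:** the side view measured against the table edge gave about 0.138 m. The top view on its own gave about 0.137 m. Both sit well within the 10 mm allowance.
- **Robot clear:** the gripper is about 0.27 m from the jack, and the force reading is close to zero.

**Disagreements:**
- The side camera without its roughly 1 pixel correction put the tip at about 0.133 m, still within tolerance.
- Working from a shadow on the table gave 0.147–0.150 m. I set that aside because the shadow fits the top of the post better than the pointer.
- In the last top-view corner tracking, one of the four points was lost and two others were noisy. The good one agreed, at about 44 mm of rise.

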